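# Find the lane brake with the soft spring

### The job

Three leaf-spring lane brakes stand in a row on the rubber mat; check their springs one after another, from the robot's left to its right: press the black button in the middle of the leaf with about 10 N, hold it so for a good half second and judge how far it gives (a sound leaf about 4 mm, a soft one about 8 mm), never pressing a leaf with more than 15 N. Then set the one soft brake down inside the green bin without dropping it, and leave the two sound ones standing in their places and the other things on the bench undisturbed.

Things in the scene. Friction and masses are not known exactly. Their poses are not given: they have to be found in the camera images.
- brake_a: one of three like loose lane brakes, 0.36 kg: steel channel base 160 x 40 mm with 9 mm flanges, at one end a clamp block 40 x 40 mm (cover screws' top 46 mm up), a leaf spring jutting from it over the base. Origin: centre of the block, 26 mm above the underside; grip here, across the 40 mm width (y), sides flat up to 36 mm. x: to the leaf's free end (base from -20 to +140 mm)
- leaf_a: leaf spring of brake_a: strip 26 x 2 mm, 110 mm long from the block, sloping up 7 to 10 degrees to its tip (each differs). Origin: where it flexes, 15 mm off the block; x along it, z up. 10 N on its button press it down about 4 mm (3.4 to 5) if sound, about 8 mm if soft, in proportion to force; it springs back. Over 15 N spoils it
- button_a (a point): centre of the top of the wear button of brake_a: black domed button 18 mm across, 5.6 mm high, in the middle of the leaf's span, about 50 mm above the bench, 75 mm from the middle of the clamp block; moves with the leaf
- brake_b: one of three like loose lane brakes, 0.36 kg: steel channel base 160 x 40 mm with 9 mm flanges, at one end a clamp block 40 x 40 mm (cover screws' top 46 mm up), a leaf spring jutting from it over the base. Origin: centre of the block, 26 mm above the underside; grip here, across the 40 mm width (y), sides flat up to 36 mm. x: to the leaf's free end (base from -20 to +140 mm)
- leaf_b: leaf spring of brake_b: strip 26 x 2 mm, 110 mm long from the block, sloping up 7 to 10 degrees to its tip (each differs). Origin: where it flexes, 15 mm off the block; x along it, z up. 10 N on its button press it down about 4 mm (3.4 to 5) if sound, about 8 mm if soft, in proportion to force; it springs back. Over 15 N spoils it
- button_b (a point): centre of the top of the wear button of brake_b: black domed button 18 mm across, 5.6 mm high, in the middle of the leaf's span, about 50 mm above the bench, 75 mm from the middle of the clamp block; moves with the leaf
- brake_c: one of three like loose lane brakes, 0.36 kg: steel channel base 160 x 40 mm with 9 mm flanges, at one end a clamp block 40 x 40 mm (cover screws' top 46 mm up), a leaf spring jutting from it over the base. Origin: centre of the block, 26 mm above the underside; grip here, across the 40 mm width (y), sides flat up to 36 mm. x: to the leaf's free end (base from -20 to +140 mm)
- leaf_c: leaf spring of brake_c: strip 26 x 2 mm, 110 mm long from the block, sloping up 7 to 10 degrees to its tip (each differs). Origin: where it flexes, 15 mm off the block; x along it, z up. 10 N on its button press it down about 4 mm (3.4 to 5) if sound, about 8 mm if soft, in proportion to force; it springs back. Over 15 N spoils it
- button_c (a point): centre of the top of the wear button of brake_c: black domed button 18 mm across, 5.6 mm high, in the middle of the leaf's span, about 50 mm above the bench, 75 mm from the middle of the clamp block; moves with the leaf
- mat: black rubber bench mat 210 x 320 x 4 mm, fixed, on which the brakes stand in a row about 100 mm apart along its y; origin: centre of the underside, +y is the robot's left; brakes lie at about y = +100, 0 and -100 mm
- bin: green stacking bin, fixed: 250 (x) x 170 (y) mm, walls 3 mm, 80 mm high, cut down to 42 mm at its front (-x), floor 3 mm thick; origin: centre of the underside
- screwdriver: loose screwdriver lying on the bench beyond the work, about 200 mm long; not part of the job
- tape: loose roll of packing tape lying flat, 90 mm across, 24 mm high; not part of the job
- carton: loose small cardboard box 60 x 90 x 45 mm; not part of the job
Not all that is in view belongs to the job. Leave any red look-alike of the brake_a alone.

How it is judged:
On the way, in this order (a step that is already met when the one before it is completed fails the run):
1. the left-hand brake's leaf is pressed on its button with 10 N, give or take 2.5 N, for 0.4 s (((y of brake_a in the frame of mat above 0.05 m and contact force between the fingers and leaf_a between 7.5 and 12.5 N and horizontal distance between the grasp point and button_a below 0.018 m) or (y of brake_b in the frame of mat above 0.05 m and contact force between the fingers and leaf_b between 7.5 and 12.5 N and horizontal distance between the grasp point and button_b below 0.018 m) or (y of brake_c in the frame of mat above 0.05 m and contact force between the fingers and leaf_c between 7.5 and 12.5 N and horizontal distance between the grasp point and button_c below 0.018 m))), for 0.4 s.
2. the middle brake's leaf likewise (((y of brake_a in the frame of mat between -0.05 and 0.05 m and contact force between the fingers and leaf_a between 7.5 and 12.5 N and horizontal distance between the grasp point and button_a below 0.018 m) or (y of brake_b in the frame of mat between -0.05 and 0.05 m and contact force between the fingers and leaf_b between 7.5 and 12.5 N and horizontal distance between the grasp point and button_b below 0.018 m) or (y of brake_c in the frame of mat between -0.05 and 0.05 m and contact force between the fingers and leaf_c between 7.5 and 12.5 N and horizontal distance between the grasp point and button_c below 0.018 m))), for 0.4 s.
3. the right-hand brake's leaf likewise (((y of brake_a in the frame of mat below -0.05 m and contact force between the fingers and leaf_a between 7.5 and 12.5 N and horizontal distance between the grasp point and button_a below 0.018 m) or (y of brake_b in the frame of mat below -0.05 m and contact force between the fingers and leaf_b between 7.5 and 12.5 N and horizontal distance between the grasp point and button_b below 0.018 m) or (y of brake_c in the frame of mat below -0.05 m and contact force between the fingers and leaf_c between 7.5 and 12.5 N and horizontal distance between the grasp point and button_c below 0.018 m))), for 0.4 s.
At the end, for the whole second after the job is handed in: the brake with the soft leaf lies at rest inside the green bin (its clamp block within the walls and less than 70 mm above the bin's underside); the two sound brakes stand upright within 30 mm of where they were (x of brake_b in the frame of bin between -0.12 and 0.12 m and y of brake_b in the frame of bin between -0.08 and 0.08 m and z of brake_b in the frame of bin between 0 and 0.07 m and linear speed of each of brake_b, brake_a, brake_c below 0.02 m/s and distance of each of brake_a, brake_c from where it was at the start of the episode below 0.03 m and angle between each of brake_a, brake_c's own z axis and vertical below 0.1 rad); the robot touches nothing.
It fails at once if a leaf is pressed with more than 15 N (contact force between any of the fingers, the arm and leaf_a above 15 N or contact force between any of the fingers, the arm and leaf_b above 15 N or contact force between any of the fingers, the arm and leaf_c above 15 N).
It fails at once if a brake is dropped (let go and falling faster than 0.7 m/s, some 25 mm of fall) ((linear speed of brake_a above 0.7 m/s and contact force between the fingers and brake_a below 0.1 N) or (linear speed of brake_b above 0.7 m/s and contact force between the fingers and brake_b below 0.1 N) or (linear speed of brake_c above 0.7 m/s and contact force between the fingers and brake_c below 0.1 N)).
It fails at once if the screwdriver, tape roll or carton is shifted by more than 30 mm (distance of any of screwdriver, tape, carton from where it was at the start of the episode above 0.03 m).
It also fails if it takes over 72 s, if anything falls off the work surface, if the arm or the gripper's body presses on something with over 40 N, if the wrist force passes 120 N, or if a joint passes its speed limit or range.

### The arm

A 6-joint arm with a two-finger parallel gripper is mounted at the origin on the work surface. World frame = base frame: x ahead of the robot, y to its left, z up, the work surface at z = 0. Lengths are in m, angles in rad, forces in N, time in s.
With the tool pointing down it reaches from about 0.35 to 0.975 m from the base axis. Payload 4.9 kg.
Tool frame: the origin (TCP) lies at the very end of the fingers, on their centre line; the grasp point (between the pads) lies 19 mm behind it; z points along the fingers, y is the line along which they close (so a half turn about z gives the same grasp; the last joint's range is limited). The gripper opens to 85 mm and grips with 20 to 120 N. Pads are 22 mm wide; open, the fingers measure 114 mm over their backs; the gripper's body (76 mm by 85 mm) begins 54 mm behind the grasp point. The pads swing forward as they close: fully open they stand 13 mm farther back than shut.
Start: joints at [-1.434, 0.053, 1.613, -0, 1.476, -0.119], TCP at [0.158, -0.605, 0.204] pointing down, gripper open.
Joint ranges: [-3.01, 3.01], [-1.01, 2.22], [0.06, 2.58], [-1.02, 4.17], [0.09, 2.62], [-3.14, 3.14]. Speed limits (rad/s): [2.57, 2.57, 3.14, 3.14, 3.14, 3.14].

### API

Orientations are given as a rotation vector (axis times angle).
In Python, from station import ctrl gives the robot as it stands. The module is installed in compiled form; this text tells all that it offers.
- The arm moves only by the tool jog_arm, never from a script. Its argument "steps" is a list of rows, each an object with "delta_rot": the turn, a rotation vector about the tool's x, y, z in degrees, a list of three; "linear": the shift along the tool's x, y, z in m, a list of three; "grip": the finger opening in m, from 0 to 0.0854. In form: [{"delta_rot": [rx, ry, rz], "linear": [x, y, z], "grip": grip}, ...]. A call has 1 to 10 rows; each row shifts and turns the commanded pose from where the row before left it, along the tool's axes as they then stand; what a row does not reach is not made up. A row lasts 1/10 s, in which the tool goes at most 50 mm and 8.59 degrees, less where a joint would pass 70% of its speed; a pose out of reach is approached as far as the arm can. A call with a gripper value outside its range is refused whole. The fingers move at their own pace and stop on an object; "newtons" is the grip in N (left out, the last holds). Time passes only in rows, so rows that do not move let the fingers close. It gives the time, the measured TCP pose, the force, the opening and the grip force at its end, in the units of the state.
- ctrl.get_obs(): the state, without advancing time (a new reading comes with each control period).
- ctrl.get_image(name): name is "scene" or "top"; returns (picture, depth): 384x512x3 uint8, red, green, blue; 384x512 float32, m along the optical axis (not along the pixel's ray), 0 where there is no reading.
- ctrl.camera_info(name): a dict with "camera_matrix" (3x3 intrinsics, pixels), "R" (3x3) and "t" (3): a world point X has camera coordinates R X + t. Camera axes: x right, y down, z forward; pixel columns grow to the right and rows downward; lengths in m; the calibration is good to about 2 mm. A picture is of the moment at which its call begins. camera_info takes no time and is no camera call.
- ctrl.finish_job(): hands the job in; it is judged then, once.
The state is a dict: "t": time; "q": joint angles; "dq": joint speeds; "effort": joint torques, N m; "tool_pos": TCP position; "tool_rot": TCP orientation; "contact_force": force on the tool from outside, world axes, zero at the start; "wrist_torque": the same for the moment, N m; "opening": finger opening in m; "grip_force": force on a finger pad.
Only numpy, scipy, OpenCV 4.12 (cv2) and the standard library are available. Lean on these libraries where they do the work, as an engineer would, in place of code of your own. Each camera call takes 0.05 s, during which the arm holds its last target. There are 200 camera calls.

## Working session

There is one attempt and no reset: what is moved stays moved. The work goes in short steps, Python scripts to look and compute and a tool call to move; the robot and the scene stay as the last step left them, time stands still between calls to the robot, and variables do not carry over. Pictures are saved under pics/ and viewed, at most 10 in all, crops included, and the job is handed in when it is done.

Besides the shell and the picture viewer there is one more tool, called after "Request:" in YAML: its name, and indented under it one key for each argument. jog_arm: Moves the arm, as the interface text tells. Its arguments: {"type":"object","properties":{"steps":{"type":"array"},"newtons":{"type":"number"}},"required":["steps"]}

```bash
mkdir -p pics; python3 - <<'E'
from station import ctrl
import cv2,numpy as np
o=ctrl.get_obs();print(o)
for n in("top","scene"):
    im,d=ctrl.get_image(n);np.savez(n+".npz",im=im,d=d);cv2.imwrite(f"pics/{n}0.png",im[:,:,::-1]);c=ctrl.camera_info(n);print(c)
E
```

```text
{'t': 0.0, 'q': array([-1.43403836e+00,  5.33685689e-02,  1.61431920e+00, -8.55049816e-06,
        1.47598016e+00, -1.19007925e-01]), 'dq': array([ 0.00057355,  0.00069531,  0.00070203,  0.00014876, -0.00073962,
       -0.00043017]), 'effort': array([-1.07161781e-03, -3.93685412e+01, -3.70177603e+01, -1.82365479e-04,
        7.17422459e-03, -8.19552554e-06]), 'tool_pos': array([ 0.15801557, -0.60398717,  0.20284076]), 'tool_rot': array([-3.11388043e+00, -4.00398584e-01,  4.22716574e-05]), 'contact_force': array([0.37517757, 0.04954755, 0.01986151]), 'wrist_torque': array([0.01402174, 0.00011968, 0.02824775]), 'grip_force': 0.0, 'opening': 0.08531085085763465}
{'camera_matrix': array([[409.63174873,   0.        , 254.32948633],
       [  0.        , 409.63174873, 186.76248833],
       [  0.        ,   0.        ,   1.        ]]), 'R': array([[ 0.08467667, -0.99639865,  0.00442516],
       [-0.96943281, -0.08340981, -0.23074407],
       [ 0.23028218,  0.01524875, -0.97300442]]), 't': array([-0.05742461,  0.55234214,  0.87003958])}
{'camera_matrix': array([[363.45533997,   0.        , 252.73604914],
       [  0.        , 363.45533997, 194.17445697],
       [  0.        ,   0.        ,   1.        ]]), 'R': array([[-0.5835197 ,  0.81209801, -0.0012536 ],
       [ 0.61042715,  0.43759326, -0.66022029],
       [-0.53561502, -0.38601677, -0.75107097]]), 't': array([ 0.34169432, -0.27969672,  1.18767632])}
```

View pics/top0.png

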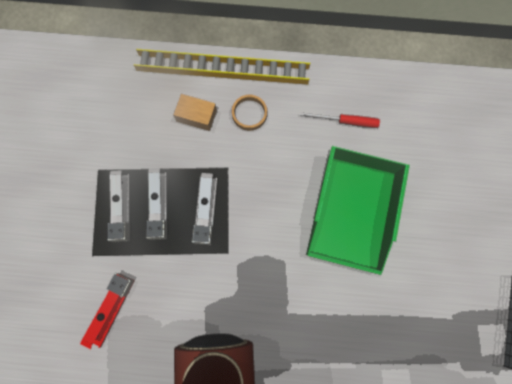

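View pics/scene0.png

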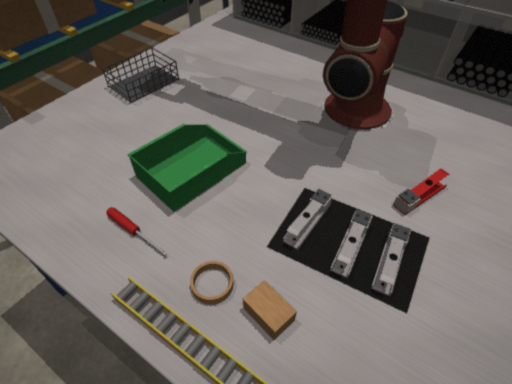

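The top view shows the three brakes on the mat with buttons near (116,198), (155,196) and (205,202), and their blocks at the lower ends. The red look-alike is at (107,312) with its button at (100,317), and the green bin is at (358,210). I choose the three silver ones on the black mat. Next I'll measure them and check one close crop.

```bash
cat > h.py <<'E'
from station import ctrl
import cv2,numpy as np
def world(n,u,v,d):
    c=ctrl.camera_info(n);K=c["camera_matrix"]
    d=np.asarray(d,float);p=np.stack([(u-K[0,2])/K[0,0]*d,(v-K[1,2])/K[1,1]*d,d],-1)
    return (p-c["t"])@c["R"]
def cloud(n,d):
    v,u=np.mgrid[:384,:512];return world(n,u,v,d)
E
python3 - <<'E'
from h import *
z=np.load("top.npz");im,d=z["im"],z["d"];P=cloud("top",d)
cv2.imwrite("pics/crop.png",cv2.resize(im[155:260,85:240,::-1],None,fx=5,fy=5,interpolation=cv2.INTER_CUBIC))
print("bench z",P[300,300],P[280,180],"mat",P[220,135],P[220,180])
g=im.astype(int);bright=g.min(2)
for (u,v) in((116,198),(155,196),(205,202)):
    w=(slice(v-6,v+7),slice(u-6,u+7))
    m=(g[w].max(2)<60)&(P[w][...,2]>.035)
    vv,uu=np.nonzero(m);print("button",m.sum(),uu.mean()+u-6,vv.mean()+v-6,P[w][m].mean(0),P[w][m][:,2].max())
    # brake mask: height >.015 in column strip
    S=(slice(160,252),slice(u-17,u+18));q=P[S]
    M=(q[...,2]>.012).astype(np.uint8);k,L,st,_=cv2.connectedComponentsWithStats(M)
    b=1+st[1:,4].argmax();pts=q[L==b]
    r=cv2.minAreaRect((pts[:,:2]*1000).astype(np.float32));print(" rect",r)
    hi=pts[pts[:,2]>.036];print(" n",len(pts), "x range",pts[:,0].min(),pts[:,0].max())
    vx=cv2.fitLine(pts[:,:2].astype(np.float32),cv2.DIST_L2,0,.01,.01).ravel();print(" line",vx,np.degrees(np.arctan2(vx[1],vx[0])))
# bin
gm=(g[...,1]>g[...,0]+40)&(g[...,1]>g[...,2]+40)
fl=gm&(P[...,2]<.012)&(P[...,2]>-.01);hi=gm&(P[...,2]>.06)
for m in(fl,hi):
    print("bin",m.sum(),cv2.minAreaRect((P[m][:,:2]*1000).astype(np.float32)),np.median(P[m][:,2]))
    print(cv2.boxPoints(cv2.minAreaRect((P[m][:,:2]*1000).astype(np.float32))).round())
E
```

```text
bench z [ 0.31334627 -0.13639615 -0.00175531] [0.33452434 0.14351329 0.00089063] mat [0.4640635  0.26760088 0.00359734] [0.47341395 0.1609642  0.00219504]<stdin>:9: RuntimeWarning: Mean of empty slice.
  ret = ret.dtype.type(ret / rcount)
  ret = um.true_divide(
Traceback (most recent call last):
ValueError: zero-size array to reduction operation maximum which has no identity
```

View pics/crop.png

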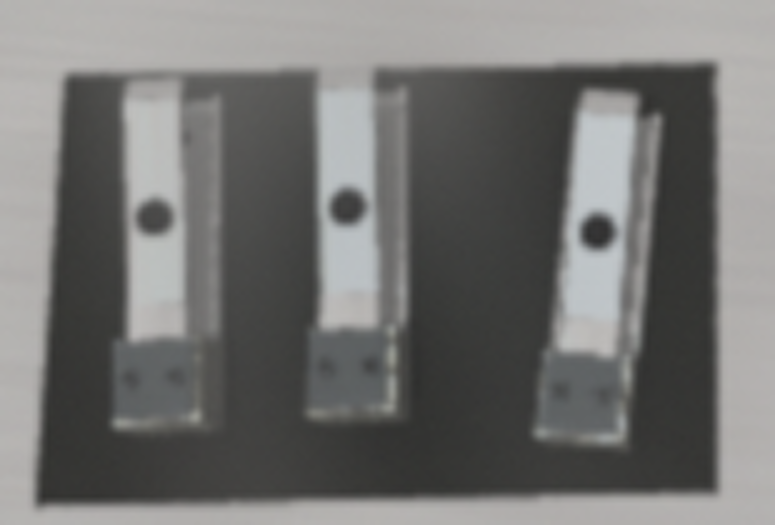

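The crop shows each black button on a bright leaf at (155,217), (347,207) and (597,231) in the crop. The grey blocks are below at (157,380), (348,370) and (578,393). These are the right objects.

```bash
python3 - <<'E'
from h import *
z=np.load("top.npz");im,d=z["im"],z["d"];P=cloud("top",d)
g=im.astype(int)
for (u,v),(bu,bv) in(((116,198),(116,231)),((154,196),(154,229)),((204,201),(200,233))):
    w=(slice(v-4,v+5),slice(u-4,u+5))
    m=(g[w].max(2)<110)
    vv,uu=np.nonzero(m);uu=uu.mean()+u-4;vv=vv.mean()+v-4;zz=np.median(P[w][m][:,2])
    c=ctrl.camera_info("top");o=-c["R"].T@c["t"];r=world("top",uu,vv,1.)-o
    X=o+r*(.052-o[2])/r[2]
    print("button",m.sum(),uu,vv,"depth",P[w][m].mean(0).round(4),"ray@.052",X.round(4))
    S=(slice(160,252),slice(u-19,u+20));q=P[S]
    M=(q[...,2]>.03).astype(np.uint8);k,L,st,_=cv2.connectedComponentsWithStats(M)
    b=1+st[1:,4].argmax();pts=q[L==b]
    r=cv2.minAreaRect((pts[:,:2]*1000).astype(np.float32));print(" rect",r)
    vx=cv2.fitLine(pts[:,:2].astype(np.float32),cv2.DIST_L2,0,.01,.01).ravel();print(" line",vx,np.degrees(np.arctan(vx[1]/vx[0])),len(pts))
    print(" block",P[bv-4:bv+5,bu-4:bu+5].reshape(-1,3).mean(0).round(4))
gm=(g[...,1]>g[...,0]+40)&(g[...,1]>g[...,2]+40)
fl=gm&(P[...,2]<.012)&(P[...,2]>-.01);hi=gm&(P[...,2]>.06)
for m in(fl,hi):
    R=cv2.minAreaRect((P[m][:,:2]*1000).astype(np.float32));print("bin",m.sum(),R,np.median(P[m][:,2]))
    print(cv2.boxPoints(R).round())
E
```

```text
button 31 115.41935483870968 198.06451612903226 depth [0.5045 0.3057 0.0512] ray@.052 [0.5043 0.3055 0.052 ]
 rect ((405.6719665527344, 186.0589599609375), (419.6052551269531, 135.6311492919922), 54.750038146972656)
 line [0.9738062  0.2273795  0.48201987 0.30121174] 13.14284 928
 block [0.43   0.2936 0.0468]
button 37 154.0 196.0 depth [0.5165 0.2177 0.053 ] ray@.052 [0.5167 0.218  0.052 ]
 rect ((424.55755615234375, 143.19235229492188), (355.71490478515625, 120.23758697509766), 44.543800354003906)
 line [0.96476823 0.26310116 0.49364102 0.21285829] 15.254154 923
 block [0.4419 0.2087 0.0464]
button 37 204.0 201.0 depth [0.5149 0.1022 0.0521] ray@.052 [0.5149 0.1022 0.052 ]
 rect ((444.23919677734375, 78.25685119628906), (276.85943603515625, 94.89631652832031), 25.636869430541992)
 line [0.99786663 0.06528553 0.4921152  0.10093278] 3.7432477 913
 block [0.4417 0.1037 0.0464]
bin 6421 ((525.9043579101562, -246.41140747070312), (167.4851837158203, 249.78384399414062), 80.34905242919922) 0.0026103139426619524
[[ 389. -308.]
 [ 635. -350.]
 [ 663. -185.]
 [ 417. -143.]]
bin 891 ((474.96759033203125, -214.29293823242188), (224.71807861328125, 408.18975830078125), 64.24609375) 0.07919248482589905
[[ 242. -227.]
 [ 610. -404.]
 [ 708. -202.]
 [ 340.  -24.]]
```

Request:
jog_arm:
  steps:
    - {"delta_rot": [0, 0, 7.33], "linear": [0, 0, 0], "grip": 0}
    - {"delta_rot": [0, 0, 7.33], "linear": [0, 0, 0], "grip": 0}
    - {"delta_rot": [0, 0, 0], "linear": [0.03, -0.036, 0], "grip": 0}
    - {"delta_rot": [0, 0, 0], "linear": [0.03, -0.036, 0], "grip": 0}
    - {"delta_rot": [0, 0, 0], "linear": [0.03, -0.036, 0], "grip": 0}
    - {"delta_rot": [0, 0, 0], "linear": [0.03, -0.036, 0], "grip": 0}
    - {"delta_rot": [0, 0, 0], "linear": [0.03, -0.036, 0], "grip": 0}
    - {"delta_rot": [0, 0, 0], "linear": [0.03, -0.036, 0], "grip": 0}
    - {"delta_rot": [0, 0, 0], "linear": [0.03, -0.036, 0], "grip": 0}
    - {"delta_rot": [0, 0, 0], "linear": [0.03, -0.036, 0], "grip": 0}
  newtons: 30

```text
t: 1.1
tool_pos: [0.3988, -0.3148, 0.2037]
tool_rot: [-3.141, 0.0, 0.0]
contact_force: [-0.1, -1.1, -0.6]
opening: -0.0001
grip_force: 0.0
```

Request:
jog_arm:
  steps:
    - {"delta_rot": [0, 0, 0], "linear": [0.0105, -0.045, 0.005], "grip": 0}
    - {"delta_rot": [0, 0, 0], "linear": [0.0105, -0.045, 0.005], "grip": 0}
    - {"delta_rot": [0, 0, 0], "linear": [0.0105, -0.045, 0.005], "grip": 0}
    - {"delta_rot": [0, 0, 0], "linear": [0.0105, -0.045, 0.005], "grip": 0}
    - {"delta_rot": [0, 0, 0], "linear": [0.0105, -0.045, 0.005], "grip": 0}
    - {"delta_rot": [0, 0, 0], "linear": [0.0105, -0.045, 0.005], "grip": 0}
    - {"delta_rot": [0, 0, 0], "linear": [0.0105, -0.045, 0.005], "grip": 0}
    - {"delta_rot": [0, 0, 0], "linear": [0.0105, -0.045, 0.005], "grip": 0}
    - {"delta_rot": [0, 0, 0], "linear": [0.0105, -0.045, 0.005], "grip": 0}
    - {"delta_rot": [0, 0, 0], "linear": [0.0105, -0.045, 0.005], "grip": 0}

```text
t: 2.1
tool_pos: [0.5029, 0.1353, 0.1535]
tool_rot: [3.141, 0.0, -0.0]
contact_force: [0.9, -0.9, 0.3]
opening: 0.0002
grip_force: 0.0
```

Request:
jog_arm:
  steps:
    - {"delta_rot": [0, 0, 0], "linear": [0, -0.0426, 0], "grip": 0}
    - {"delta_rot": [0, 0, 0], "linear": [0, -0.0426, 0], "grip": 0}
    - {"delta_rot": [0, 0, 0], "linear": [0, -0.0426, 0], "grip": 0}
    - {"delta_rot": [0, 0, 0], "linear": [0, -0.0426, 0.01], "grip": 0}
    - {"delta_rot": [0, 0, 0], "linear": [0.001, 0, 0.02], "grip": 0}
    - {"delta_rot": [0, 0, 0], "linear": [0, 0, 0.02], "grip": 0}
    - {"delta_rot": [0, 0, 0], "linear": [0, 0, 0.02], "grip": 0}
    - {"delta_rot": [0, 0, 0], "linear": [0, 0, 0.015], "grip": 0}
    - {"delta_rot": [0, 0, 0], "linear": [0, 0, 0.005], "grip": 0}
    - {"delta_rot": [0, 0, 0], "linear": [0, 0, 0], "grip": 0}

```text
t: 3.1
tool_pos: [0.5036, 0.3033, 0.0631]
tool_rot: [3.141, -0.0, -0.003]
contact_force: [0.0, -0.6, -0.2]
opening: -0.0
grip_force: 0.0
```

```bash
python3 - <<'E'
from h import *
im,d=ctrl.get_image("scene");im2,_=ctrl.get_image("top")
c=ctrl.camera_info("scene");x=c["R"]@[.504,.306,.06]+c["t"];p=c["camera_matrix"]@x;u,v=(p[:2]/p[2]).astype(int);print(u,v,ctrl.get_obs()["contact_force"],ctrl.get_obs()["tool_pos"])
cv2.imwrite("pics/s1.png",cv2.resize(im[max(v-60,0):v+60,max(u-70,0):u+70,::-1],None,fx=5,fy=5,interpolation=cv2.INTER_CUBIC))
E
```

```text
395 253 [-0.39900811 -0.38268756  0.08113248] [0.50487469 0.30390735 0.06507588]
```

View pics/s1.png

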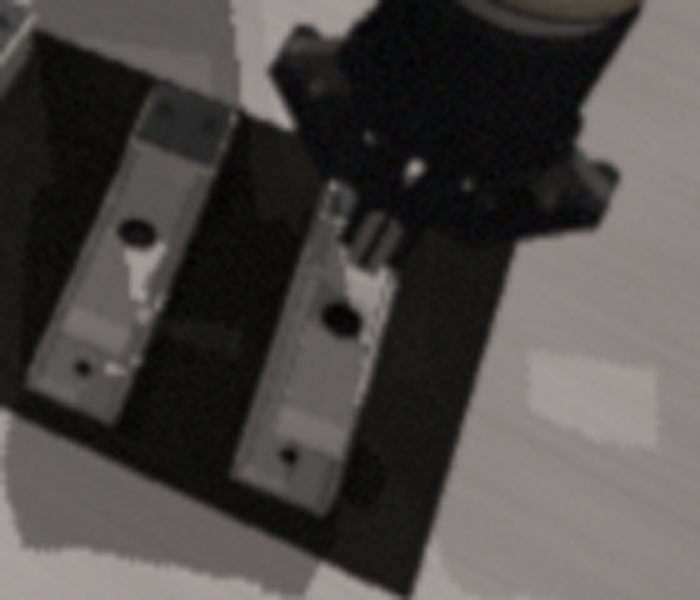

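The crop shows the fingertips at about (372,268) and the left button at (342,320), which is full-image (393,257). Next I'll compare projections.

```bash
python3 - <<'E'
from h import *
c=ctrl.camera_info("scene")
for X in([.5049,.3039,.0651],[.5043,.3055,.052],[.5165,.2177,.053]):
    x=c["R"]@X+c["t"];p=c["camera_matrix"]@x;q=p[:2]/p[2];print(q,"crop",(q-[325,193])*5)
z,d=ctrl.get_image("scene");P=cloud("scene",d)
print("scene depth at button",P[256:259,392:395].reshape(-1,3).round(4).tolist())
print("middle",P[239:241,352:354].reshape(-1,3).round(4).tolist()); print(ctrl.get_obs())
E
```

```text
[394.91189506 251.52685517] crop [349.55947528 292.63427585]
[393.92413184 255.09982765] crop [344.62065922 310.49913827]
[352.94336723 238.43487578] crop [139.71683614 227.17437889]
scene depth at button [[0.5087, 0.3031, 0.0519], [0.5089, 0.3047, 0.0539], [0.508, 0.3064, 0.0542], [0.5111, 0.304, 0.052], [0.5102, 0.3057, 0.0525], [0.5092, 0.3073, 0.0527], [0.5119, 0.3049, 0.0501], [0.5111, 0.3066, 0.0506], [0.5101, 0.3083, 0.0509]]
middle [[0.5203, 0.2169, 0.0547], [0.5179, 0.2185, 0.0532], [0.5223, 0.218, 0.0542], [0.5205, 0.2196, 0.0535]]
{'t': 3.25, 'q': array([4.15581926e-01, 9.25322214e-02, 1.81241979e+00, 6.46907491e-06,
       1.23447268e+00, 1.98667741e+00]), 'dq': array([ 0.00116352, -0.00364518, -0.00246454,  0.00046911, -0.00133607,
        0.00099157]), 'effort': array([ 1.48790568e-02, -3.72111511e+01, -3.31985307e+01,  6.91960431e-04,
        1.14189740e-02, -1.56678979e-06]), 'tool_pos': array([0.50510458, 0.30399991, 0.06544004]), 'tool_rot': array([-3.14070994e+00,  4.73123880e-04, -3.11060823e-03]), 'contact_force': array([-0.72187398, -0.02709478, -0.00364629]), 'wrist_torque': array([-0.0015872 ,  0.01252796, -0.01684469]), 'grip_force': 0.0, 'opening': -0.0001232861513314104}
```

```bash
python3 - <<'E'
from h import *
for n in("scene","top"):
    im,d=ctrl.get_image(n);P=cloud(n,d)
    m=(abs(P[...,0]-.50)<.05)&(abs(P[...,1]-.305)<.06)&(P[...,2]>.056)&(P[...,2]<.12)
    v,u=np.nonzero(m);o=np.argsort(P[m][:,2])[:45:2]
    print(n);print(np.c_[u[o],v[o],P[m][o].round(3)*1000,im[m][o].mean(1)].round().astype(int))
E
```

```text
scene
[[399 248 515 307  94 117]
 [396 246 515 301  95 108]
 [399 247 514 307  96  78]
 [400 248 515 309  96 116]
 [403 247 511 313  97  63]
 [395 245 516 298  98  95]
 [397 246 517 302 100  74]
 [398 246 516 304 100  50]
 [397 245 515 302 100  42]
 [396 244 515 299 101  62]
 [404 247 512 315 101  37]
 [393 241 512 292 102  54]
 [398 245 515 303 102  27]
 [400 246 516 307 102  65]
 [395 242 513 296 103  45]
 [395 241 511 295 103  24]
 [395 243 516 297 104  72]
 [394 241 513 293 104  30]
 [398 244 515 302 104  27]
 [404 245 511 313 105  13]
 [405 246 513 315 106  18]
 [397 243 515 300 106  55]
 [394 240 512 292 106  18]]
top
[[112 198 497 298  93  62]
 [112 197 498 297  96  52]
 [106 198 494 308 101  52]
 [107 198 494 305 103  52]
 [110 198 494 298 105  70]
 [110 197 496 298 107  59]
 [104 197 494 309 111  50]
 [110 196 497 297 111  52]
 [106 197 494 304 113  49]
 [108 197 494 299 115  58]
 [108 196 495 298 120  52]]
```

Visually the fingers end well above the reported TCP, so I'll go down by force in small steps.

Request:
jog_arm:
  steps:
    - {"delta_rot": [0, 0, 0], "linear": [0.002, -0.0015, 0.003], "grip": 0}
    - {"delta_rot": [0, 0, 0], "linear": [0, 0, 0.002], "grip": 0}
    - {"delta_rot": [0, 0, 0], "linear": [0, 0, 0.002], "grip": 0}
    - {"delta_rot": [0, 0, 0], "linear": [0, 0, 0], "grip": 0}

```text
t: 3.75
tool_pos: [0.5058, 0.3051, 0.0565]
tool_rot: [3.141, -0.0, -0.001]
contact_force: [-0.6, -0.1, 0.4]
opening: -0.0001
grip_force: 0.0
```

Request:
jog_arm:
  steps:
    - {"delta_rot": [0, 0, 0], "linear": [0, 0, 0.001], "grip": 0}
    - {"delta_rot": [0, 0, 0], "linear": [0, 0, 0.001], "grip": 0}
    - {"delta_rot": [0, 0, 0], "linear": [0, 0, 0.001], "grip": 0}
    - {"delta_rot": [0, 0, 0], "linear": [0, 0, 0], "grip": 0}

```text
t: 4.15
tool_pos: [0.5061, 0.3052, 0.0539]
tool_rot: [3.141, -0.0, -0.0]
contact_force: [-0.4, 1.1, 0.3]
opening: -0.0001
grip_force: 0.0
```

Request:
jog_arm:
  steps:
    - {"delta_rot": [0, 0, 0], "linear": [0, 0, 0.001], "grip": 0}
    - {"delta_rot": [0, 0, 0], "linear": [0, 0, 0.001], "grip": 0}
    - {"delta_rot": [0, 0, 0], "linear": [0, 0, 0.001], "grip": 0}
    - {"delta_rot": [0, 0, 0], "linear": [0, 0, 0], "grip": 0}

```text
t: 4.55
tool_pos: [0.506, 0.3052, 0.0509]
tool_rot: [3.141, -0.0, -0.001]
contact_force: [-0.1, 0.0, -0.8]
opening: 0.0001
grip_force: 0.0
```

Request:
jog_arm:
  steps:
    - {"delta_rot": [0, 0, 0], "linear": [0, 0, 0.001], "grip": 0}
    - {"delta_rot": [0, 0, 0], "linear": [0, 0, 0.001], "grip": 0}
    - {"delta_rot": [0, 0, 0], "linear": [0, 0, 0.001], "grip": 0}
    - {"delta_rot": [0, 0, 0], "linear": [0, 0, 0], "grip": 0}

```text
t: 4.95
tool_pos: [0.5061, 0.3052, 0.0479]
tool_rot: [3.141, -0.0, -0.001]
contact_force: [-0.5, 0.5, -0.1]
opening: 0.0
grip_force: 0.0
```

```bash
python3 - <<'E'
from h import *
im,d=ctrl.get_image("scene");P=cloud("scene",d);v0,u0=190,325
cv2.imwrite("pics/s2.png",cv2.resize(im[200:290,355:445,::-1],None,fx=6.5,fy=6.5,interpolation=cv2.INTER_CUBIC))
m=(abs(P[...,0]-.50)<.04)&(abs(P[...,1]-.305)<.05)&(P[...,2]>.058)&(P[...,2]<.12)
v,u=np.nonzero(m);o=np.argsort(P[m][:,2])[:30:2]
print(np.c_[u[o],v[o],P[m][o].round(3)*1000].round().astype(int))
for i in range(6): print(ctrl.get_obs()["contact_force"],ctrl.get_obs()["tool_pos"])
E
```

```text
[[394 252 516 303  76]
 [392 251 517 299  77]
 [397 253 516 309  78]
 [395 251 515 304  80]
 [396 252 517 306  81]
 [395 252 519 304  81]
 [393 250 517 299  82]
 [400 252 514 313  83]
 [401 252 513 314  83]
 [396 251 517 305  84]
 [392 247 513 295  85]
 [398 252 518 309  85]
 [397 251 517 307  85]
 [395 250 517 303  86]
 [392 246 512 294  86]]
[ 0.46433027  0.45475778 -0.4792838 ] [0.50612299 0.30519626 0.04796428]
[ 0.46433027  0.45475778 -0.4792838 ] [0.50612299 0.30519626 0.04796428]
[ 0.46433027  0.45475778 -0.4792838 ] [0.50612299 0.30519626 0.04796428]
[ 0.46433027  0.45475778 -0.4792838 ] [0.50612299 0.30519626 0.04796428]
[ 0.46433027  0.45475778 -0.4792838 ] [0.50612299 0.30519626 0.04796428]
[ 0.46433027  0.45475778 -0.4792838 ] [0.50612299 0.30519626 0.04796428]
```

View pics/s2.png

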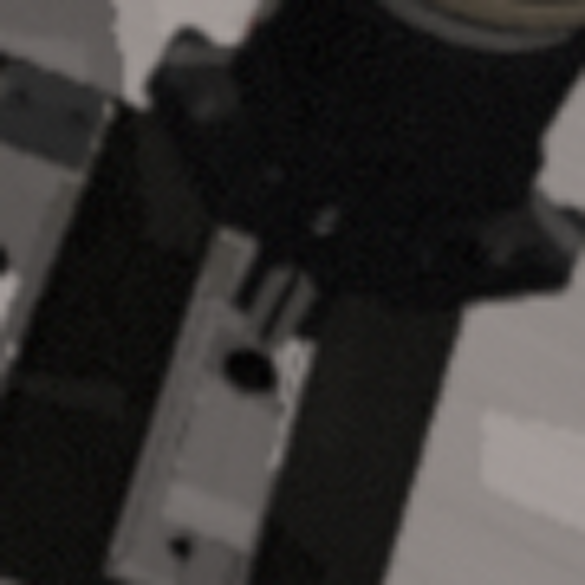

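The fingertips at (270,335) are still clear of the button at (248,370), roughly 20 mm above it by depth, and no force is felt. I'll continue down.

Request:
jog_arm:
  steps:
    - {"delta_rot": [0, 0, 0], "linear": [0, 0, 0.0015], "grip": 0}
    - {"delta_rot": [0, 0, 0], "linear": [0, 0, 0.0015], "grip": 0}
    - {"delta_rot": [0, 0, 0], "linear": [0, 0, 0.0015], "grip": 0}
    - {"delta_rot": [0, 0, 0], "linear": [0, 0, 0], "grip": 0}

```text
t: 5.4
tool_pos: [0.5059, 0.3051, 0.0432]
tool_rot: [3.141, -0.0, -0.001]
contact_force: [-0.3, -0.1, 0.5]
opening: -0.0001
grip_force: 0.0
```

```bash
cat > o.py <<'E'
from h import *
F=[]
for i in range(4):
    ctrl.get_image("top");o=ctrl.get_obs();F.append(np.r_[o["contact_force"],o["tool_pos"]*1000])
F=np.array(F);print(o["t"],F[:,2].round(2),F.mean(0).round(2))
E
python3 o.py
```

```text
5.6 [ 0.23 -0.15 -0.59  1.28] [-3.0000e-02 -6.0000e-02  1.9000e-01  5.0615e+02  3.0522e+02  4.3530e+01]
```

Request:
jog_arm:
  steps:
    - {"delta_rot": [0, 0, 0], "linear": [0, 0, 0.0015], "grip": 0}
    - {"delta_rot": [0, 0, 0], "linear": [0, 0, 0.0015], "grip": 0}
    - {"delta_rot": [0, 0, 0], "linear": [0, 0, 0.0015], "grip": 0}
    - {"delta_rot": [0, 0, 0], "linear": [0, 0, 0], "grip": 0}

```text
t: 6.0
tool_pos: [0.506, 0.3051, 0.0387]
tool_rot: [3.141, -0.0, -0.001]
contact_force: [0.0, -0.0, -0.3]
opening: -0.0003
grip_force: 0.0
```

```bash
python3 o.py
```

```text
6.2 [ 0.2   0.98 -0.51  0.06] [ 1.0000e-01 -3.0000e-02  1.8000e-01  5.0616e+02  3.0521e+02  3.9030e+01]
```

Request:
jog_arm:
  steps:
    - {"delta_rot": [0, 0, 0], "linear": [0, 0, 0.0015], "grip": 0}
    - {"delta_rot": [0, 0, 0], "linear": [0, 0, 0.0015], "grip": 0}
    - {"delta_rot": [0, 0, 0], "linear": [0, 0, 0.0015], "grip": 0}
    - {"delta_rot": [0, 0, 0], "linear": [0, 0, 0], "grip": 0}

```text
t: 6.6
tool_pos: [0.5059, 0.3051, 0.0342]
tool_rot: [3.141, -0.0, -0.001]
contact_force: [-0.0, -0.1, -0.2]
opening: -0.0002
grip_force: 0.0
```

```bash
python3 o.py
```

```text
6.8 [-0.64 -0.54 -0.34 -0.24] [ 3.7000e-01 -5.3000e-01 -4.4000e-01  5.0613e+02  3.0521e+02  3.4510e+01]
```

Request:
jog_arm:
  steps:
    - {"delta_rot": [0, 0, 0], "linear": [0, 0, 0.0015], "grip": 0}
    - {"delta_rot": [0, 0, 0], "linear": [0, 0, 0.0015], "grip": 0}
    - {"delta_rot": [0, 0, 0], "linear": [0, 0, 0.001], "grip": 0}
    - {"delta_rot": [0, 0, 0], "linear": [0, 0, 0], "grip": 0}

```text
t: 7.2
tool_pos: [0.506, 0.3051, 0.0303]
tool_rot: [3.141, -0.0, -0.001]
contact_force: [0.2, -0.2, -1.0]
opening: -0.0001
grip_force: 0.0
```

```bash
python3 o.py; python3 - <<'E'
from h import *
im,d=ctrl.get_image("scene");P=cloud("scene",d)
cv2.imwrite("pics/s3.png",cv2.resize(im[200:290,355:445,::-1],None,fx=6.5,fy=6.5,interpolation=cv2.INTER_CUBIC))
m=(abs(P[...,0]-.50)<.04)&(abs(P[...,1]-.305)<.05)&(P[...,2]>.045)&(P[...,2]<.12)
v,u=np.nonzero(m);o=np.argsort(P[m][:,2])[::4][:40]
print(np.c_[u[o],v[o],P[m][o].round(3)*1000,im[m][o].mean(1)].round().astype(int))
E
```

```text
7.4 [0.81 0.42 0.61 1.07] [-2.4000e-01 -2.0000e-01  7.3000e-01  5.0618e+02  3.0522e+02  3.0570e+01]
[[389 246 483 288  45  72]
 [392 261 516 308  46  85]
 [393 268 530 316  46  96]
 [392 263 521 309  46  97]
 [387 259 518 297  46  87]
 [394 265 523 315  47  95]
 [385 260 523 295  47  90]
 [396 265 521 318  47  82]
 [387 256 511 295  47  67]
 [387 260 520 298  47  95]
 [399 258 501 317  47  91]
 [394 261 514 311  47  78]
 [384 267 540 300  47  93]
 [397 261 511 316  47  68]
 [393 267 529 315  48  96]
 [397 263 516 318  48  78]
 [398 259 505 316  48  65]
 [389 267 534 308  48  95]
 [393 265 525 313  48  96]
 [387 265 532 303  48  96]
 [390 265 529 308  48  96]
 [395 261 514 313  48  71]
 [396 262 515 315  48  76]
 [388 259 518 299  48  84]
 [391 266 530 310  49  97]
 [387 261 524 299  49  96]
 [389 263 526 304  49  95]
 [389 265 531 306  49  96]
 [389 268 537 309  49  94]
 [391 261 519 306  49  93]
 [392 264 525 310  49  97]
 [384 266 539 299  49  89]
 [396 267 527 320  49  93]
 [396 268 529 320  49  96]
 [393 271 540 318  50  96]
 [395 271 537 321  50  95]
 [393 259 513 307  50  18]
 [384 263 533 296  50  78]
 [390 269 539 311  50  97]
 [389 264 529 305  50  96]]
```

View pics/s3.png

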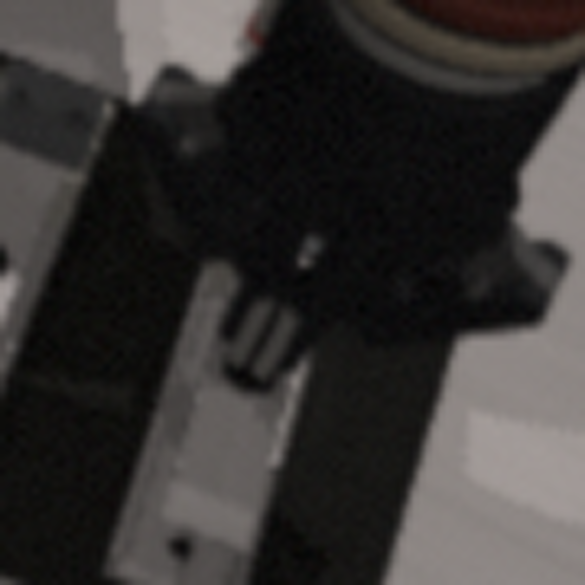

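The tips at (248,365) now cover the back of the button at (248,375), and contact is near. I'm switching to fine steps.

Request:
jog_arm:
  steps:
    - {"delta_rot": [0, 0, 0], "linear": [0, 0, 0.001], "grip": 0}
    - {"delta_rot": [0, 0, 0], "linear": [0, 0, 0.001], "grip": 0}
    - {"delta_rot": [0, 0, 0], "linear": [0, 0, 0], "grip": 0}

```text
t: 7.75
tool_pos: [0.506, 0.3052, 0.0284]
tool_rot: [3.141, -0.0, -0.001]
contact_force: [-0.2, -0.4, 0.7]
opening: 0.0
grip_force: 0.0
```

```bash
python3 o.py
```

```text
7.95 [-0.36  0.64  0.61 -0.98] [ 2.0000e-01  2.4000e-01 -2.0000e-02  5.0615e+02  3.0520e+02  2.8550e+01]
```

Request:
jog_arm:
  steps:
    - {"delta_rot": [0, 0, 0], "linear": [0, 0, 0.001], "grip": 0}
    - {"delta_rot": [0, 0, 0], "linear": [0, 0, 0.001], "grip": 0}
    - {"delta_rot": [0, 0, 0], "linear": [0, 0, 0.001], "grip": 0}
    - {"delta_rot": [0, 0, 0], "linear": [0, 0, 0], "grip": 0}

```text
t: 8.35
tool_pos: [0.506, 0.3051, 0.0253]
tool_rot: [3.141, -0.0, -0.001]
contact_force: [0.5, 0.2, -0.3]
opening: -0.0
grip_force: 0.0
```

```bash
python3 o.py
```

```text
8.55 [-0.07  0.08 -0.21  0.94] [-8.0000e-02  3.4000e-01  1.9000e-01  5.0616e+02  3.0522e+02  2.5550e+01]
```

Request:
jog_arm:
  steps:
    - {"delta_rot": [0, 0, 0], "linear": [0, 0, 0.001], "grip": 0}
    - {"delta_rot": [0, 0, 0], "linear": [0, 0, 0.001], "grip": 0}
    - {"delta_rot": [0, 0, 0], "linear": [0, 0, 0.001], "grip": 0}
    - {"delta_rot": [0, 0, 0], "linear": [0, 0, 0], "grip": 0}

```text
t: 8.95
tool_pos: [0.5068, 0.3054, 0.0233]
tool_rot: [-3.141, 0.0, -0.002]
contact_force: [-0.3, -1.0, 3.3]
opening: -0.0001
grip_force: 2.0
```

```bash
python3 o.py
```

```text
9.15 [3.7  3.93 4.35 4.  ] [ 1.0000e-02 -3.3000e-01  4.0000e+00  5.0677e+02  3.0542e+02  2.3260e+01]
```

Request:
jog_arm:
  steps:
    - {"delta_rot": [0, 0, 0], "linear": [0, 0, 0.001], "grip": 0}
    - {"delta_rot": [0, 0, 0], "linear": [0, 0, 0.001], "grip": 0}
    - {"delta_rot": [0, 0, 0], "linear": [0, 0, 0], "grip": 0}

```text
t: 9.45
tool_pos: [0.5071, 0.3055, 0.0217]
tool_rot: [-3.141, -0.0, -0.003]
contact_force: [0.2, -1.5, 8.3]
opening: 0.0002
grip_force: 3.9
```

```bash
python3 o.py
```

```text
9.65 [8.58 8.23 7.02 6.93] [ 4.0000e-02 -1.1100e+00  7.6900e+00  5.0711e+02  3.0550e+02  2.1810e+01]
```

Request:
jog_arm:
  steps:
    - {"delta_rot": [0, 0, 0], "linear": [0, 0, 0.0012], "grip": 0}
    - {"delta_rot": [0, 0, 0], "linear": [0, 0, 0], "grip": 0}
    - {"delta_rot": [0, 0, 0], "linear": [0, 0, 0], "grip": 0}
    - {"delta_rot": [0, 0, 0], "linear": [0, 0, 0], "grip": 0}
    - {"delta_rot": [0, 0, 0], "linear": [0, 0, 0], "grip": 0}
    - {"delta_rot": [0, 0, 0], "linear": [0, 0, 0], "grip": 0}

```text
t: 10.25
tool_pos: [0.5073, 0.3055, 0.021]
tool_rot: [-3.141, 0.0, -0.003]
contact_force: [-0.0, -1.4, 8.7]
opening: 0.0002
grip_force: 4.8
```

```bash
python3 o.py
```

```text
10.45 [9.88 8.84 9.07 8.96] [ -1.03  -1.51   9.19 507.26 305.55  21.04]
```

Left leaf: about 9.2 N at about 3.9 mm, roughly 2.35 N/mm, so it is sound. Next is the middle one.

Request:
jog_arm:
  steps:
    - {"delta_rot": [0, 0, 0], "linear": [0, 0, -0.01], "grip": 0}
    - {"delta_rot": [0, 0, 0], "linear": [0, 0, -0.025], "grip": 0}
    - {"delta_rot": [0, 0, 0], "linear": [0.005, 0.029, 0], "grip": 0}
    - {"delta_rot": [0, 0, 0], "linear": [0.005, 0.03, 0], "grip": 0}
    - {"delta_rot": [0, 0, 0], "linear": [0.0015, 0.0285, 0], "grip": 0}
    - {"delta_rot": [0, 0, 0], "linear": [0, 0, 0.01], "grip": 0}
    - {"delta_rot": [0, 0, 0], "linear": [0, 0, 0.01], "grip": 0}
    - {"delta_rot": [0, 0, 0], "linear": [0, 0, 0.005], "grip": 0}
    - {"delta_rot": [0, 0, 0], "linear": [0, 0, 0], "grip": 0}

```text
t: 11.35
tool_pos: [0.5164, 0.2183, 0.0277]
tool_rot: [3.141, 0.002, -0.004]
contact_force: [0.2, -0.3, 0.0]
opening: -0.0001
grip_force: 0.0
```

```bash
python3 o.py; python3 - <<'E'
from h import *
im,d=ctrl.get_image("scene")
cv2.imwrite("pics/s4.png",cv2.resize(im[180:270,310:400,::-1],None,fx=6.5,fy=6.5,interpolation=cv2.INTER_CUBIC))
E
```

```text
11.55 [ 0.2  -0.34  0.04  0.71] [ 1.8000e-01 -3.6000e-01  1.5000e-01  5.1737e+02  2.1841e+02  2.9100e+01]
```

View pics/s4.png

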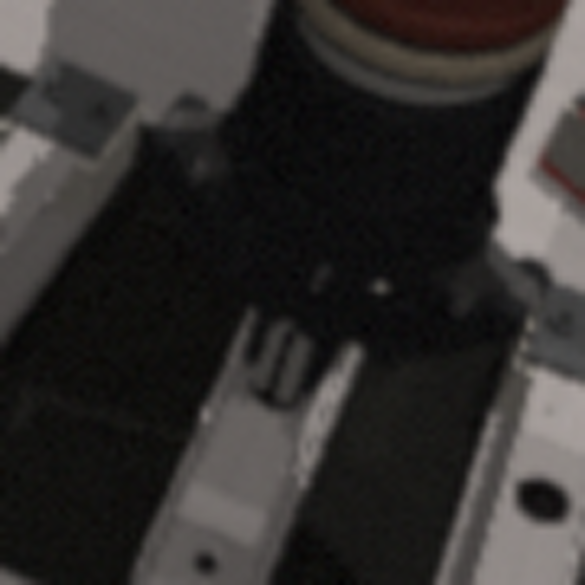

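The tips at (280,385) hide the middle button, whose dark edge shows at (277,403), so they are right above it. Now fine descent.

Request:
jog_arm:
  steps:
    - {"delta_rot": [0, 0, 0], "linear": [0, 0, 0.001], "grip": 0}
    - {"delta_rot": [0, 0, 0], "linear": [0, 0, 0.001], "grip": 0}
    - {"delta_rot": [0, 0, 0], "linear": [0, 0, 0.001], "grip": 0}
    - {"delta_rot": [0, 0, 0], "linear": [0, 0, 0], "grip": 0}

```text
t: 12.0
tool_pos: [0.5181, 0.2179, 0.0268]
tool_rot: [-3.141, 0.0, -0.001]
contact_force: [0.8, 1.6, 0.6]
opening: 0.0
grip_force: 0.8
```

```bash
python3 o.py
```

```text
12.2 [1.18 1.59 1.28 1.53] [1.4000e-01 9.8000e-01 1.3900e+00 5.1804e+02 2.1786e+02 2.6770e+01]
```

Request:
jog_arm:
  steps:
    - {"delta_rot": [0, 0, 0], "linear": [0, 0, 0.001], "grip": 0}
    - {"delta_rot": [0, 0, 0], "linear": [0, 0, 0.001], "grip": 0}
    - {"delta_rot": [0, 0, 0], "linear": [0, 0, 0.001], "grip": 0}
    - {"delta_rot": [0, 0, 0], "linear": [0, 0, 0], "grip": 0}

```text
t: 12.6
tool_pos: [0.5187, 0.218, 0.0244]
tool_rot: [-3.141, 0.0, -0.003]
contact_force: [0.1, 0.1, 5.9]
opening: 0.0001
grip_force: 3.1
```

```bash
python3 o.py
```

```text
12.8 [6.41 6.24 7.24 5.56] [5.9000e-01 4.1000e-01 6.3600e+00 5.1867e+02 2.1797e+02 2.4500e+01]
```

Request:
jog_arm:
  steps:
    - {"delta_rot": [0, 0, 0], "linear": [0, 0, 0.001], "grip": 0}
    - {"delta_rot": [0, 0, 0], "linear": [0, 0, 0.001], "grip": 0}
    - {"delta_rot": [0, 0, 0], "linear": [0, 0, 0], "grip": 0}
    - {"delta_rot": [0, 0, 0], "linear": [0, 0, 0], "grip": 0}
    - {"delta_rot": [0, 0, 0], "linear": [0, 0, 0], "grip": 0}
    - {"delta_rot": [0, 0, 0], "linear": [0, 0, 0], "grip": 0}
    - {"delta_rot": [0, 0, 0], "linear": [0, 0, 0], "grip": 0}

```text
t: 13.5
tool_pos: [0.519, 0.218, 0.0231]
tool_rot: [-3.141, 0.0, -0.004]
contact_force: [-0.7, 0.0, 8.6]
opening: 0.0002
grip_force: 4.4
```

```bash
python3 o.py
```

```text
13.7 [8.91 9.09 8.96 9.06] [-8.2000e-01 -3.0000e-01  9.0100e+00  5.1901e+02  2.1803e+02  2.3160e+01]
```

Middle leaf: about 9.0 N, roughly 2.0–2.2 N/mm, so about 4.5 mm at 10 N and sound. Next is the right one.

Request:
jog_arm:
  steps:
    - {"delta_rot": [0, 0, 0], "linear": [0, 0, -0.01], "grip": 0}
    - {"delta_rot": [0, 0, 0], "linear": [0, 0, -0.025], "grip": 0}
    - {"delta_rot": [0, 0, 0], "linear": [-0.0015, 0.036, 0], "grip": 0}
    - {"delta_rot": [0, 0, 0], "linear": [0, 0.04, 0], "grip": 0}
    - {"delta_rot": [0, 0, 0], "linear": [0, 0.04, 0], "grip": 0}
    - {"delta_rot": [0, 0, 0], "linear": [0, 0, 0.01], "grip": 0}
    - {"delta_rot": [0, 0, 0], "linear": [0, 0, 0.01], "grip": 0}
    - {"delta_rot": [0, 0, 0], "linear": [0, 0, 0.004], "grip": 0}
    - {"delta_rot": [0, 0, 0], "linear": [0, 0, 0], "grip": 0}

```text
t: 14.6
tool_pos: [0.5147, 0.1026, 0.0307]
tool_rot: [3.142, 0.002, -0.005]
contact_force: [0.7, -0.7, 0.6]
opening: -0.0001
grip_force: 0.0
```

Request:
jog_arm:
  steps:
    - {"delta_rot": [0, 0, 0], "linear": [0, 0, 0.001], "grip": 0}
    - {"delta_rot": [0, 0, 0], "linear": [0, 0, 0.001], "grip": 0}
    - {"delta_rot": [0, 0, 0], "linear": [0, 0, 0.001], "grip": 0}
    - {"delta_rot": [0, 0, 0], "linear": [0, 0, 0], "grip": 0}

```text
t: 15.0
tool_pos: [0.5163, 0.102, 0.0295]
tool_rot: [-3.142, -0.0, -0.0]
contact_force: [-0.8, -0.5, 0.1]
opening: 0.0001
grip_force: 0.0
```

```bash
python3 o.py
```

```text
15.2 [-0.33  0.07  0.69 -0.56] [ 1.1000e-01 -5.0000e-02 -3.0000e-02  5.1628e+02  1.0180e+02  2.9550e+01]
```

Request:
jog_arm:
  steps:
    - {"delta_rot": [0, 0, 0], "linear": [0, 0, 0.001], "grip": 0}
    - {"delta_rot": [0, 0, 0], "linear": [0, 0, 0.001], "grip": 0}
    - {"delta_rot": [0, 0, 0], "linear": [0, 0, 0.001], "grip": 0}
    - {"delta_rot": [0, 0, 0], "linear": [0, 0, 0.001], "grip": 0}
    - {"delta_rot": [0, 0, 0], "linear": [0, 0, 0], "grip": 0}

```text
t: 15.7
tool_pos: [0.5164, 0.1017, 0.0255]
tool_rot: [3.142, -0.0, 0.001]
contact_force: [-0.2, 0.5, 0.6]
opening: -0.0002
grip_force: 0.5
```

```bash
python3 o.py
```

```text
15.9 [1.1  1.21 0.71 0.51] [ 3.2000e-01 -2.5000e-01  8.8000e-01  5.1635e+02  1.0171e+02  2.5550e+01]
```

Request:
jog_arm:
  steps:
    - {"delta_rot": [0, 0, 0], "linear": [0, 0, 0.001], "grip": 0}
    - {"delta_rot": [0, 0, 0], "linear": [0, 0, 0.001], "grip": 0}
    - {"delta_rot": [0, 0, 0], "linear": [0, 0, 0.001], "grip": 0}
    - {"delta_rot": [0, 0, 0], "linear": [0, 0, 0], "grip": 0}

```text
t: 16.3
tool_pos: [0.517, 0.1017, 0.023]
tool_rot: [-3.142, 0.0, -0.003]
contact_force: [1.3, 0.7, 3.7]
opening: 0.0004
grip_force: 2.0
```

```bash
python3 o.py
```

```text
16.5 [4.23 5.27 4.11 3.62] [ 1.5600e+00 -7.0000e-02  4.3100e+00  5.1697e+02  1.0174e+02  2.3010e+01]
```

Slope is about 1.3 N/mm, so this is the soft one. I'll bring it to about 10 N.

Request:
jog_arm:
  steps:
    - {"delta_rot": [0, 0, 0], "linear": [0, 0, 0.001], "grip": 0}
    - {"delta_rot": [0, 0, 0], "linear": [0, 0, 0.001], "grip": 0}
    - {"delta_rot": [0, 0, 0], "linear": [0, 0, 0.001], "grip": 0}
    - {"delta_rot": [0, 0, 0], "linear": [0, 0, 0.0012], "grip": 0}
    - {"delta_rot": [0, 0, 0], "linear": [0, 0, 0], "grip": 0}
    - {"delta_rot": [0, 0, 0], "linear": [0, 0, 0], "grip": 0}
    - {"delta_rot": [0, 0, 0], "linear": [0, 0, 0], "grip": 0}

```text
t: 17.2
tool_pos: [0.5176, 0.1018, 0.0196]
tool_rot: [-3.141, 0.0, -0.004]
contact_force: [1.4, 0.1, 8.7]
opening: -0.0001
grip_force: 4.1
```

```bash
python3 o.py
```

```text
17.4 [8.6  7.92 7.62 7.63] [ 2.0200e+00 -3.0000e-02  7.9400e+00  5.1761e+02  1.0176e+02  1.9600e+01]
```

Request:
jog_arm:
  steps:
    - {"delta_rot": [0, 0, 0], "linear": [0, 0, 0.001], "grip": 0}
    - {"delta_rot": [0, 0, 0], "linear": [0, 0, 0.001], "grip": 0}
    - {"delta_rot": [0, 0, 0], "linear": [0, 0, 0], "grip": 0}
    - {"delta_rot": [0, 0, 0], "linear": [0, 0, 0], "grip": 0}
    - {"delta_rot": [0, 0, 0], "linear": [0, 0, 0], "grip": 0}
    - {"delta_rot": [0, 0, 0], "linear": [0, 0, 0], "grip": 0}
    - {"delta_rot": [0, 0, 0], "linear": [0, 0, 0], "grip": 0}

```text
t: 18.1
tool_pos: [0.5178, 0.1018, 0.018]
tool_rot: [-3.142, 0.0, -0.005]
contact_force: [1.1, -0.9, 10.4]
opening: -0.0001
grip_force: 5.1
```

```bash
python3 o.py
```

```text
18.3 [10.32 10.86 10.64 10.54] [ 1.2100e+00 -3.9000e-01  1.0590e+01  5.1785e+02  1.0176e+02  1.8030e+01]
```

Right leaf: about 10.6 N at about 8.2 mm, so it is soft. I'll lift, go over its block, open the fingers and measure.

Request:
jog_arm:
  steps:
    - {"delta_rot": [0, 0, 0], "linear": [0, 0, -0.01], "grip": 0}
    - {"delta_rot": [0, 0, 0], "linear": [0, 0, -0.03], "grip": 0}
    - {"delta_rot": [0, 0, 0], "linear": [0, 0, -0.03], "grip": 0.075}
    - {"delta_rot": [0, 0, 0], "linear": [-0.025, 0, 0], "grip": 0.075}
    - {"delta_rot": [0, 0, 0], "linear": [-0.025, 0, 0], "grip": 0.075}
    - {"delta_rot": [0, 0, 0], "linear": [-0.025, 0, 0], "grip": 0.075}
    - {"delta_rot": [0, 0, 0], "linear": [0, 0, 0], "grip": 0.075}
    - {"delta_rot": [0, 0, 0], "linear": [0, 0, 0], "grip": 0.075}

```text
t: 19.1
tool_pos: [0.4401, 0.1018, 0.0852]
tool_rot: [3.142, 0.0, -0.003]
contact_force: [-0.6, 0.8, 0.2]
opening: 0.075
grip_force: 0.0
```

```bash
python3 o.py; python3 - <<'E'
from h import *
z=np.load("top.npz");im,d=z["im"],z["d"];P=cloud("top",d)
S=(slice(168,246),slice(180,226));q=P[S];M=((q[...,2]>.03)&(q[...,2]<.075)).astype(np.uint8)
pts=q[M>0];r=cv2.minAreaRect((pts[:,:2]*1000).astype(np.float32));print(len(pts),r)
vx=cv2.fitLine(pts[:,:2].astype(np.float32),cv2.DIST_HUBER,0,.001,.001).ravel();print(vx,np.degrees(np.arctan(vx[1]/vx[0])))
g=im[S].mean(2);b=pts_b=q[(M>0)&(q[...,0]<.465)&(abs(q[...,2]-.0455)<.004)]
rb=cv2.minAreaRect((b[:,:2]*1000).astype(np.float32));print("block",len(b),rb,b.mean(0),b.min(0),b.max(0))
im,d=ctrl.get_image("scene");P=cloud("scene",d)
cv2.imwrite("pics/s5.png",cv2.resize(im[140:260,250:390,::-1],None,fx=5,fy=5,interpolation=cv2.INTER_CUBIC))
t=ctrl.get_obs();print(t["tool_pos"],t["opening"])
m=(abs(P[...,0]-t["tool_pos"][0])<.03)&(abs(P[...,1]-.102)<.09)&(P[...,2]>.07)&(P[...,2]<.2)
v,u=np.nonzero(m);o=np.argsort(P[m][:,2])[::4][:30]
print(np.c_[u[o],v[o],P[m][o].round(3)*1000].round().astype(int))
E
```

```text
19.3 [ 1.36 -0.48 -0.09  0.61] [ 9.0000e-02 -3.0000e-02  3.5000e-01  4.4132e+02  1.0172e+02  8.5930e+01]
908 ((501.87786865234375, 102.37576293945312), (160.32081604003906, 40.23282241821289), 0.7776625752449036)
[0.9998114  0.01941878 0.49295303 0.10162301] 1.112684
block 270 ((444.50091552734375, 102.4530258178711), (41.288753509521484, 38.65415954589844), 3.7234818935394287) [0.44265259 0.10150652 0.0456572 ] [0.42305423 0.08187513 0.0415049 ] [0.46490401 0.12054487 0.04943285]
[0.44164531 0.10168717 0.08617025] 0.07487426167989185
[[311 167 443  62 122]
 [309 168 452  62 125]
 [341 183 453 143 127]
 [307 167 454  58 128]
 [342 182 451 144 129]
 [342 183 454 145 129]
 [306 164 450  52 131]
 [343 181 449 145 131]
 [313 162 436  62 132]
 [309 166 454  62 133]
 [312 163 441  63 133]
 [347 180 445 151 134]
 [309 165 452  61 135]
 [345 180 449 148 136]
 [349 177 436 151 137]
 [340 179 454 139 138]
 [314 160 435  64 139]
 [342 179 453 142 139]
 [347 179 447 151 140]
 [346 179 449 150 140]
 [306 160 448  50 141]
 [310 163 453  63 142]
 [308 162 453  58 143]
 [312 161 446  64 143]
 [306 159 448  50 144]
 [312 160 444  63 145]
 [344 177 451 145 146]
 [310 162 454  63 146]
 [310 161 452  62 147]
 [311 160 448  62 148]]
```

View pics/s5.png

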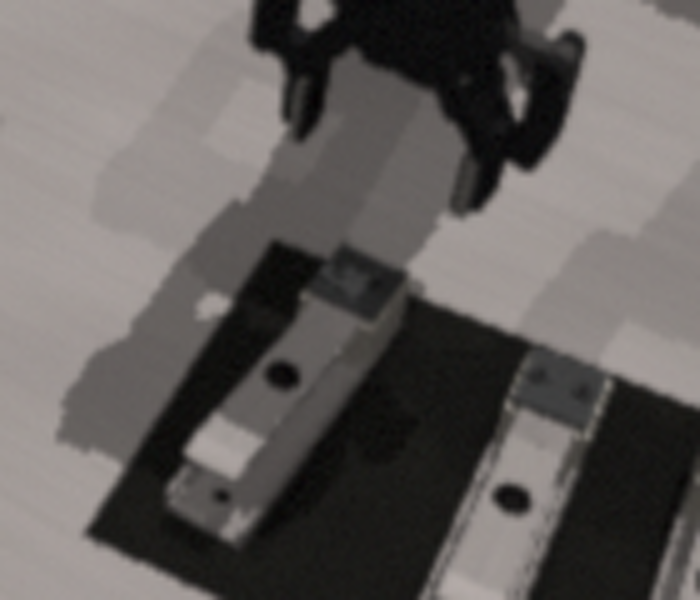

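The open fingers straddle in y: finger tips are at (300,130) and (470,205) in the crop, and the soft brake's block is at (355,280). They are aligned to the block at (0.4427, 0.1015). The tips are about 36 mm above the reported TCP when open. Descending.

Request:
jog_arm:
  steps:
    - {"delta_rot": [0, 0, -1], "linear": [0.001, 0, 0.02], "grip": 0.075}
    - {"delta_rot": [0, 0, 0], "linear": [0, 0, 0.02], "grip": 0.075}
    - {"delta_rot": [0, 0, 0], "linear": [0, 0, 0.02], "grip": 0.075}
    - {"delta_rot": [0, 0, 0], "linear": [0, 0, 0.02], "grip": 0.075}
    - {"delta_rot": [0, 0, 0], "linear": [0, 0, 0.01], "grip": 0.075}
    - {"delta_rot": [0, 0, 0], "linear": [0, 0, 0], "grip": 0.075}

```text
t: 19.95
tool_pos: [0.4409, 0.1016, -0.0054]
tool_rot: [3.141, 0.027, -0.006]
contact_force: [0.2, -0.1, -0.2]
opening: 0.0747
grip_force: 0.0
```

```bash
python3 o.py; python3 - <<'E'
from h import *
im,d=ctrl.get_image("scene");P=cloud("scene",d);g=im.mean(2)
t=ctrl.get_obs();print(t["tool_pos"],t["opening"])
for lo,hi in((.04,.075),(.13,.16)):
    m=(abs(P[...,0]-.443)<.02)&(P[...,1]>lo)&(P[...,1]<hi)&(P[...,2]>.012)&(P[...,2]<.2)
    v,u=np.nonzero(m);o=np.argsort(P[m][:,2])[:24:2]
    print(np.c_[u[o],v[o],P[m][o].round(3)*1000,g[m][o]].round().astype(int))
E
```

```text
20.15 [ 0.12 -0.04 -0.06  0.6 ] [ 7.0000e-02  4.3000e-01  1.6000e-01  4.4285e+02  1.0175e+02 -3.1800e+00]
[ 0.44338877  0.10179517 -0.00252009] 0.07557706913495817
[[308 191 436  62  33   9]
 [307 192 442  63  35  11]
 [304 194 454  61  37  34]
 [308 190 439  63  39   9]
 [307 191 444  63  40   6]
 [305 193 453  63  41  26]
 [306 192 450  63  42  11]
 [308 189 439  63  43  12]
 [301 189 451  49  45  63]
 [307 190 445  63  45  11]
 [304 192 456  61  46  53]
 [309 187 436  63  48  35]]
[[336 208 447 145  35  40]
 [335 209 455 145  40  45]
 [333 208 455 140  41  30]
 [335 208 453 144  41  57]
 [336 207 450 145  43  42]
 [334 207 453 141  43  54]
 [338 207 448 149  44  13]
 [335 207 454 144  45  59]
 [341 204 439 151  47  18]
 [334 206 454 141  47  52]
 [339 206 448 151  48  14]
 [334 205 453 140  49  47]]
```

Request:
jog_arm:
  steps:
    - {"delta_rot": [0, 0, 0], "linear": [0, 0, 0.005], "grip": 0.075}
    - {"delta_rot": [0, 0, 0], "linear": [0, 0, 0.005], "grip": 0.075}
    - {"delta_rot": [0, 0, 0], "linear": [0, 0, 0.004], "grip": 0.075}
    - {"delta_rot": [0, 0, 0], "linear": [0, 0, 0], "grip": 0.06}
    - {"delta_rot": [0, 0, 0], "linear": [0, 0, 0], "grip": 0.045}
  newtons: 60

```text
t: 20.7
tool_pos: [0.442, 0.1017, -0.0181]
tool_rot: [3.141, 0.027, -0.001]
contact_force: [-0.1, -0.5, 0.5]
opening: 0.0471
grip_force: 0.0
```

```bash
python3 o.py; python3 - <<'E'
from h import *
im,d=ctrl.get_image("scene");P=cloud("scene",d);g=im.mean(2)
t=ctrl.get_obs();print(t["tool_pos"],t["opening"])
for lo,hi in((.04,.079),(.124,.16)):
    m=(abs(P[...,0]-.443)<.02)&(P[...,1]>lo)&(P[...,1]<hi)&(P[...,2]>.008)&(P[...,2]<.2)
    v,u=np.nonzero(m);o=np.argsort(P[m][:,2])[:20:2]
    print(np.c_[u[o],v[o],P[m][o].round(3)*1000,g[m][o]].round().astype(int))
E
```

```text
20.9 [ 0.11  0.56  0.   -0.16] [-1.1000e-01 -0.0000e+00  1.3000e-01  4.4229e+02  1.0175e+02 -1.7710e+01]
[ 0.44236686  0.1017611  -0.01761364] 0.04502353708635281
[[308 202 454  75  16  49]
 [307 201 454  72  18  36]
 [307 199 450  69  20  27]
 [306 197 448  65  23  12]
 [306 198 452  67  24  15]
 [309 200 455  77  26  51]
 [306 196 449  65  28  12]
 [308 198 453  72  29  51]
 [309 199 456  77  31  56]
 [306 195 450  65  32  12]]
[[329 211 446 129  12  35]
 [328 212 454 130  17  26]
 [328 211 452 129  18  52]
 [326 210 454 124  20  44]
 [330 210 449 132  21  22]
 [331 210 448 135  22  15]
 [334 207 437 136  24  18]
 [327 209 453 126  24  55]
 [326 209 455 124  25  44]
 [331 209 449 134  27  12]]
```

The tips are now about 13 mm up, beside the block. Gripping.

Request:
jog_arm:
  steps:
    - {"delta_rot": [0, 0, 0], "linear": [0, 0, 0], "grip": 0.03}
    - {"delta_rot": [0, 0, 0], "linear": [0, 0, 0], "grip": 0.03}
    - {"delta_rot": [0, 0, 0], "linear": [0, 0, 0], "grip": 0.03}
    - {"delta_rot": [0, 0, 0], "linear": [0, 0, 0], "grip": 0.03}
    - {"delta_rot": [0, 0, 0], "linear": [0, 0, -0.004], "grip": 0.03}
    - {"delta_rot": [0, 0, 0], "linear": [0, 0, -0.01], "grip": 0.03}
    - {"delta_rot": [0, 0, 0], "linear": [0, 0, 0], "grip": 0.03}
  newtons: 80

```text
t: 21.65
tool_pos: [0.4426, 0.1018, -0.003]
tool_rot: [-3.141, -0.027, -0.002]
contact_force: [1.0, 0.2, -2.7]
opening: 0.0388
grip_force: 80.7
```

```bash
python3 o.py; python3 -c "
from h import *
o=ctrl.get_obs();print(o['opening'],o['grip_force'],o['wrist_torque'])"
```

```text
21.85 [-3.1  -3.75 -3.3  -3.78] [ 2.3000e-01  2.7000e-01 -3.4800e+00  4.4203e+02  1.0176e+02 -3.8100e+00]
0.038702277065892084 80.66682865843177 [ 0.01182831  0.09080199 -0.03596514]
```

Request:
jog_arm:
  steps:
    - {"delta_rot": [0, 0, 0], "linear": [0, 0, -0.015], "grip": 0.03}
    - {"delta_rot": [0, 0, 0], "linear": [0, 0, -0.025], "grip": 0.03}
    - {"delta_rot": [0, 0, 0], "linear": [0, 0, -0.03], "grip": 0.03}
    - {"delta_rot": [0, 0, 0], "linear": [0, 0, -0.03], "grip": 0.03}
    - {"delta_rot": [0, 0, 0], "linear": [0, 0, -0.02], "grip": 0.03}
    - {"delta_rot": [0, 0, 5.35], "linear": [0, 0, 0], "grip": 0.03}
    - {"delta_rot": [0, 0, 5.35], "linear": [0, 0, 0], "grip": 0.03}
    - {"delta_rot": [0, 0, 0], "linear": [0, 0, 0], "grip": 0.03}

```text
t: 22.65
tool_pos: [0.4418, 0.1017, 0.1159]
tool_rot: [3.13, -0.265, -0.001]
contact_force: [-0.4, -0.0, -3.7]
opening: 0.0392
grip_force: 80.9
```

```bash
python3 - <<'E'
from h import *
from scipy.spatial.transform import Rotation as R
ctrl.get_image("top")
o=ctrl.get_obs();r=R.from_rotvec(o["tool_rot"]);print(o["tool_pos"],r.as_matrix()[:,0],o["opening"],o["contact_force"])
print(r.inv().apply(np.array([.4665,-.236,o["tool_pos"][2]])-o["tool_pos"]))
E
```

```text
[0.44171329 0.10173076 0.11563252] [ 0.98600369 -0.1667203  -0.00102872] 0.039150125671775116 [ 0.30970923  0.41510337 -3.86695612]
[ 8.07463614e-02  3.28871515e-01 -2.98084039e-05]
```

Request:
jog_arm:
  steps:
    - {"delta_rot": [0, 0, 0], "linear": [0.005, 0.02, 0], "grip": 0.03}
    - {"delta_rot": [0, 0, 0], "linear": [0.009, 0.036, 0], "grip": 0.03}
    - {"delta_rot": [0, 0, 0], "linear": [0.009, 0.037, 0], "grip": 0.03}
    - {"delta_rot": [0, 0, 0], "linear": [0.009, 0.037, 0], "grip": 0.03}
    - {"delta_rot": [0, 0, 0], "linear": [0.009, 0.037, 0], "grip": 0.03}
    - {"delta_rot": [0, 0, 0], "linear": [0.009, 0.037, 0], "grip": 0.03}
    - {"delta_rot": [0, 0, 0], "linear": [0.009, 0.037, 0], "grip": 0.03}
    - {"delta_rot": [0, 0, 0], "linear": [0.009, 0.037, 0], "grip": 0.03}
    - {"delta_rot": [0, 0, 0], "linear": [0.009, 0.036, 0], "grip": 0.03}
    - {"delta_rot": [0, 0, 0], "linear": [0.004, 0.015, 0], "grip": 0.03}

```text
t: 23.7
tool_pos: [0.4663, -0.239, 0.1158]
tool_rot: [3.13, -0.267, -0.001]
contact_force: [0.3, 1.0, -3.7]
opening: 0.0392
grip_force: 81.7
```

```bash
python3 - <<'E'
from h import *
for i in range(3): im,d=ctrl.get_image("scene")
o=ctrl.get_obs();print(o["tool_pos"],o["opening"],o["contact_force"])
a=cv2.resize(im[90:220,100:290,::-1],None,fx=4,fy=4,interpolation=cv2.INTER_CUBIC)
cv2.imwrite("pics/s6.png",a)
E
```

```text
[ 0.46622224 -0.23627741  0.11562156] 0.039122330398110416 [-0.79783762  0.23033068 -4.02489817]
```

View pics/s6.png

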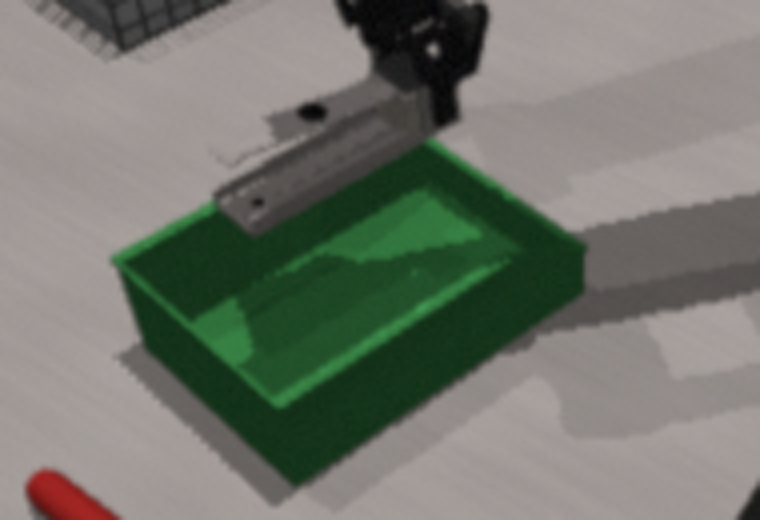

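The brake hangs level with its block at crop (410,110). After descending straight down it lies centred over the bin floor near (340,285). Lowering.

Request:
jog_arm:
  steps:
    - {"delta_rot": [0, 0, 0], "linear": [0, 0, 0.02], "grip": 0.03}
    - {"delta_rot": [0, 0, 0], "linear": [0, 0, 0.025], "grip": 0.03}
    - {"delta_rot": [0, 0, 0], "linear": [0, 0, 0.025], "grip": 0.03}
    - {"delta_rot": [0, 0, 0], "linear": [0, 0, 0.025], "grip": 0.03}
    - {"delta_rot": [0, 0, 0], "linear": [0, 0, 0.018], "grip": 0.03}
    - {"delta_rot": [0, 0, 0], "linear": [0, 0, 0.01], "grip": 0.03}
    - {"delta_rot": [0, 0, 0], "linear": [0, 0, 0.004], "grip": 0.03}
    - {"delta_rot": [0, 0, 0], "linear": [0, 0, 0], "grip": 0.03}
    - {"delta_rot": [0, 0, 0], "linear": [0, 0, 0], "grip": 0.03}

```text
t: 24.75
tool_pos: [0.4675, -0.2365, -0.0096]
tool_rot: [3.129, -0.265, 0.003]
contact_force: [0.3, -0.0, -3.0]
opening: 0.0385
grip_force: 81.7
```

```bash
python3 o.py
```

```text
24.95 [-3.55 -3.75 -3.35 -3.76] [ 9.0000e-02  1.0000e-02 -3.6000e+00  4.6743e+02 -2.3672e+02 -9.6000e+00]
```

Request:
jog_arm:
  steps:
    - {"delta_rot": [0, 0, 0], "linear": [0, 0, 0.003], "grip": 0.03}
    - {"delta_rot": [0, 0, 0], "linear": [0, 0, 0.002], "grip": 0.03}
    - {"delta_rot": [0, 0, 0], "linear": [0, 0, 0.001], "grip": 0.03}
    - {"delta_rot": [0, 0, 0], "linear": [0, 0, 0.001], "grip": 0.03}
    - {"delta_rot": [0, 0, 0], "linear": [0, 0, 0], "grip": 0.03}

```text
t: 25.45
tool_pos: [0.4665, -0.2361, -0.018]
tool_rot: [-3.13, 0.266, 0.001]
contact_force: [-0.0, -0.1, -3.6]
opening: 0.0392
grip_force: 81.7
```

```bash
python3 o.py
```

```text
25.65 [-2.98 -2.79 -3.64 -3.48] [-4.0000e-02  6.0000e-02 -3.2200e+00  4.6658e+02 -2.3622e+02 -1.7800e+01]
```

Request:
jog_arm:
  steps:
    - {"delta_rot": [0, 0, 0], "linear": [0, 0, 0.001], "grip": 0.03}
    - {"delta_rot": [0, 0, 0], "linear": [0, 0, 0.001], "grip": 0.03}
    - {"delta_rot": [0, 0, 0], "linear": [0, 0, 0], "grip": 0.03}

```text
t: 25.95
tool_pos: [0.4667, -0.2363, -0.0183]
tool_rot: [-3.13, 0.265, 0.001]
contact_force: [-5.2, 3.7, 8.5]
opening: 0.039
grip_force: 83.2
```

```bash
python3 o.py
```

```text
26.15 [7.85 8.21 8.13 7.82] [  -5.72    3.13    8.    466.76 -236.35  -18.25]
```

It is on the floor. Releasing and withdrawing.

Request:
jog_arm:
  steps:
    - {"delta_rot": [0, 0, 0], "linear": [0, 0, -0.001], "grip": 0.045}
    - {"delta_rot": [0, 0, 0], "linear": [0, 0, 0], "grip": 0.06}
    - {"delta_rot": [0, 0, 0], "linear": [0, 0, 0], "grip": 0.07}
    - {"delta_rot": [0, 0, 0], "linear": [0, 0, 0], "grip": 0.07}
    - {"delta_rot": [0, 0, 0], "linear": [0, 0, -0.02], "grip": 0.07}
    - {"delta_rot": [0, 0, 0], "linear": [0, 0, -0.03], "grip": 0.07}
    - {"delta_rot": [0, 0, 0], "linear": [0, 0, -0.04], "grip": 0.07}
    - {"delta_rot": [0, 0, 0], "linear": [0, 0, -0.04], "grip": 0.07}
    - {"delta_rot": [0, 0, 0], "linear": [0, 0, -0.04], "grip": 0.07}
    - {"delta_rot": [0, 0, 0], "linear": [0, 0, 0], "grip": 0.07}

```text
t: 27.15
tool_pos: [0.4702, -0.2388, 0.1588]
tool_rot: [3.124, -0.265, 0.018]
contact_force: [0.6, -0.9, 0.9]
opening: 0.07
grip_force: 0.0
```

```bash
python3 o.py; python3 - <<'E'
from h import *
im,d=ctrl.get_image("scene");cv2.imwrite("pics/s7.png",im[:,:,::-1])
E
```

```text
27.35 [-1.23 -1.06  0.2  -0.32] [-3.0000e-01 -1.0000e-02 -6.0000e-01  4.6704e+02 -2.3654e+02  1.5207e+02]
```

View pics/s7.png

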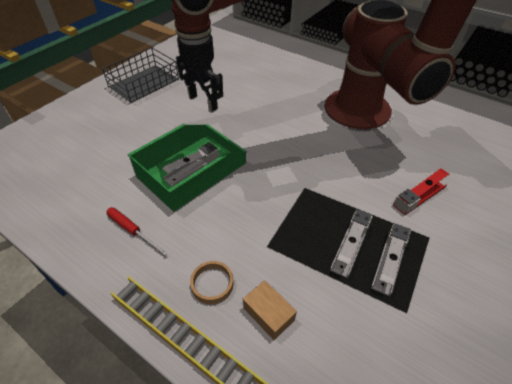

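The soft brake lies upright in the bin at (193,163). The two sound brakes stand in place at (352,242) and (393,258), and the screwdriver, tape and carton are untouched. The gripper is clear of everything.

```bash
python3 -c "
from station import ctrl
print(ctrl.finish_job())"
```

```text
the job is handed in; nothing more can be done
None
```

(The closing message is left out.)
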